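# Dock the cordless desk lamp and fit its arm

### The arm

A 6-joint arm with a two-finger parallel gripper is mounted at the origin on a cart in front of the work surface, level with it; the furniture and walls round the work are solid. World frame = base frame: x ahead of the robot, y to its left, z up, the work surface at z = 0. Lengths are in m, angles in rad, forces in N, time in s.
With the tool pointing down it reaches from about 0.325 to 0.85 m from the base axis. Payload 4.4 kg.
Tool frame: the origin (TCP) lies at the very end of the fingers, on their centre line; the grasp point (between the pads) lies 19 mm behind it (pinch_z is the distance from the TCP to the grasp point, in m); z points along the fingers, y is the line along which they close (so a half turn about z gives the same grasp; the last joint's range is limited). The gripper opens to 94 mm and grips with 3 to 60 N. Pads are 16 mm wide; open, the fingers measure 119 mm over their backs; the gripper's body (75 mm by 177 mm) begins 78 mm behind the grasp point.
Start: joints at [1.063, 0.207, 1.542, -0, 1.393, -0.15], TCP at [0.201, 0.539, 0.166] pointing down, gripper open.
Joint ranges: [-2.73, 2.73], [-0.86, 2.22], [0.23, 2.46], [-1.11, 4.25], [0.08, 2.63], [-2.82, 2.82]. Speed limits (rad/s): [2.79, 2.79, 3.14, 3.14, 3.14, 3.14].

### API

Orientations are given as [roll, pitch, yaw] about the fixed x, y, z axes, in that order (R = Rz(yaw) Ry(pitch) Rx(roll)).
In Python, from rig import * gives the robot as it stands.
- The arm moves only by the shell command python3 -m jog 'ROWS' [FORCE]. ROWS is a JSON object whose one key "plan" holds a list of rows, each a list of 7 numbers: the turn, a rotation vector about the tool's x, y, z in degrees, then the shift along the tool's x, y, z in cm, then the closure, from 0 (fully open) to 1 (shut). In form: {"plan": [[wx, wy, wz, tx, ty, tz, grip], ...]}. A call has 1 to 12 rows; each row shifts and turns the commanded pose from where the row before left it, along the tool's axes as they then stand; what a row does not reach is not made up. A row lasts 1/12 s, in which the tool goes at most 41.7 mm and 7.16 degrees, less where a joint would pass 70% of its speed; a pose out of reach is approached as far as the arm can. A call with a gripper value outside its range is refused whole. The fingers move at their own pace and stop on an object; FORCE is the grip in N (left out, the last holds). Time passes only in rows, so rows that do not move let the fingers close. It gives the time, the measured TCP pose, the force, the opening and the grip force at its end, in the units of the state.
- get_obs(): the state, without advancing time (a new reading comes with each control period).
- capture(name): name is "side" or "top"; returns a dict with "pixels" (480x640x3 uint8, red, green, blue), "depth" (480x640 float32, m along the optical axis (not along the pixel's ray), 0 where there is no reading), "fovy" (degrees; the focal length in pixels is half the picture's height over the tangent of half this angle, whatever the lens; pixels are square), "cx", "cy" (the principal point, pixels), "D" ([k1, k2, p1, p2, k3] as OpenCV has them; the pictures are not rectified), "rvec" (rotation vector, rad) and "tvec" (3), from world to camera coordinates, as OpenCV has them. Camera axes: x right, y down, z forward; pixel columns grow to the right and rows downward; lengths in m; the calibration is good to about 2 mm. A picture is of the moment at which its call begins.
- finish_job(): hands the job in; it is judged then, once.
Trained networks look in the newest picture that a camera, given by its name, has taken for a name from the list of things; names that differ only in an ending like _2 or _b are one class to them, and where a whole thing is asked for, a point or a joint stands for the part that bears it (a point fixed in the world has none). Each returns a list of dicts, best first, with "p" (0 to 1); they miss things now and then, are a little off and sometimes report something else, mostly with a low value. They report only what shows in the picture. A call takes as long as a camera call.
- regions_of(query, camera): "mask" (480x640 bool, what is visible of it) and "centre" ([column, row] in pixels, amid what is visible of it).
The state is a dict: "time": time; "qpos": joint angles; "qvel": joint speeds; "effort": joint torques, N m; "eef_pos": TCP position; "tcp_rot": TCP orientation; "ft_force": force on the tool from outside, world axes, zero at the start; "ft_torque": the same for the moment, N m; "width": finger opening in m; "finger_force": force on a finger pad.
Only numpy, scipy, OpenCV 4.12 (cv2) and the standard library are available. Lean on these libraries where they do the work, as an engineer would, in place of code of your own. Each camera call takes 0.05 s, during which the arm holds its last target. There are 200 camera calls.

### The job

Set up the cordless desk lamp: slide its base along the desk, without lifting or tipping it, into the open side of the U-shaped charging dock until it stands fully home against the closed end, so that the dock braces it. Then slip the open end of the lamp arm over the slanting stub of the base, with the hole on top, and push it down along the stub until the spring button pops through the hole. Let go, and leave everything else on the desk where it was.

Things in the scene. Friction and masses are not known exactly. Their poses are not given: they have to be found in the camera images.
- dock: charging dock: a low grey U fixed to the desk, about 170 x 160 mm. +x points out of its open mouth (roughly to the robot's left), z up. Origin: the desk point where the base's origin lies, axes parallel, when the base is home. Closed end: block 22 mm high, inner face at x = -65.5 mm, outer -101.5. No floor: the base slides on the desk itself. Rails: see dock_mouth.
- dock_mouth (a point): middle of the dock's open mouth, x = 68 mm, 7 mm above the desk. The side rails are 14 mm high and 124 mm apart inside (2 mm free on each side of the base) from x = -65 to +35 mm, then flare to about 145 mm apart at the mouth
- lamp_base: lamp base: white weighted block 130 (x) x 120 (y) x 24 mm (z) on a rubber foot, loose, 0.7 to 1 kg. Origin: centre of its underside, z up; its stub leans up toward +x, the same way as the dock's mouth when docked. It can be taken by the stub from above or pushed low at its sides; dragging it takes some 3 to 10 N.
- lamp_stub: steel stub fixed to the base, 18 mm thick, 60 mm long, the last 9 mm tapering to 11 mm. Origin: on the stub's axis at the shoulder where a 29 mm thick collar ends; in the base's frame at x -12, y 0, z 46 mm. +x runs along the stub to its free end, rising 38 degrees above the desk; +z is square to that, on the upper side, where the button sits, x = 22 to 33 mm.
- stub_tip (a point): centre of the stub's free end, 60 mm from its shoulder
- snap_button (a joint): spring button in the stub: a steel wedge 7 mm wide that stands 4.5 mm out of the stub's upper side, its ramp toward the free end, its straight locking face toward the shoulder (22.5 mm from it). 0 m = fully out, up to 0.0055 pressed in (1.4 to 3.3 N). The tube presses it in by itself; pushing past it takes some 3 to 8 N along the stub. It pops out when the mouth is within 2 mm of the shoulder.
- lamp_arm: lamp arm, loose, 0.14 to 0.22 kg: round tube 26 mm thick, aluminium for the first 75 mm, then white, ending in a cross-bar light head. It lies flat, light face down, hole up. Origin: on the tube's axis at the open mouth (13 mm above the desk while lying); +x along the tube to the head, +z to the hole's side. Fitted, its origin and axes coincide with lamp_stub's: the mouth meets the shoulder.
- tube_hole (a point): centre of the oblong button hole (14 mm along the tube, 11 mm across), on the tube's outer surface, 27.5 mm from the mouth. Inside, the tube is 20 mm wide for 75 mm; its mouth is chamfered
- light_head (a point): middle of the white light head, 224 mm from the mouth; the head is a bar 36 mm along the tube (from 206 to 242 mm), 150 mm across it (along y), 20 mm thick
- tube_grip (a point): point on the tube's axis 140 mm from the mouth, about its centre of mass: a good place to grip across the tube
- glue_stick: bystander: blue glue stick standing upright, 24 mm thick, 70 mm high; origin under it
- pen_red: bystander: white pen with red cap lying on the desk, 142 mm
- eraser: bystander: eraser in a sleeve, 18 x 44 x 12 mm
- charger: bystander: white plug-in charger block, 42 x 59 x 26 mm
- binder_clip2: bystander: black binder clip, 14 x 32 x 34 mm
- seal: bystander: slim black stamp standing upright, 13 mm thick, 60 mm high; origin under it

How it is judged:
By the outcome, as a careful person would: the job done as asked, in the order asked, and still so for the second after the job is handed in, with the robot touching nothing.
It also fails if it takes over 64 s, if anything falls off the work surface, if the arm or the gripper's body presses on something with over 40 N, if the wrist force passes 120 N, or if a joint passes its speed limit or range.

## Working session

There is one attempt and no reset: what is moved stays moved. The work goes in short steps, Python scripts to look and compute and a shell command to move; the robot and the scene stay as the last step left them, time stands still between calls to the robot, and variables do not carry over. Pictures are saved under pics/ and viewed, at most 10 in all, crops included, and the job is handed in when it is done.

```bash
ls; mkdir -p pics
cat > h.py <<'E'
from rig import *
import numpy as np, cv2
from scipy.spatial.transform import Rotation as R
def cam(n):
    c=capture(n); f=240/np.tan(np.radians(c['fovy'])/2)
    c['K']=np.array([[f,0,c['cx']],[0,f,c['cy']],[0,0,1]]); c['Rm']=cv2.Rodrigues(np.array(c['rvec'],float))[0]; return c
def cloud(c,mask):
    v,u=np.where(mask&(c['depth']>0)); z=c['depth'][v,u]
    p=cv2.undistortPoints(np.c_[u,v].astype(float)[:,None],c['K'],np.array(c['D'],float))[:,0]
    return (np.c_[p*z[:,None],z]-np.array(c['tvec']).ravel())@c['Rm']
def proj(c,P): return cv2.projectPoints(np.array(P,float).reshape(-1,3),np.array(c['rvec'],float),np.array(c['tvec'],float),c['K'],np.array(c['D'],float))[0][:,0]
E
python3 - <<'E'
from h import *
for n in('top','side'):
    c=cam(n); cv2.imwrite(f'pics/{n}0.png',c['pixels'][:,:,::-1])
    print(n,(-c['Rm'].T@np.array(c['tvec']).ravel()).round(3))
    for q in['dock','lamp_base','lamp_stub','lamp_arm','tube_hole','light_head','glue_stick','pen_red','eraser','charger','binder_clip2','seal']:
        for r in regions_of(q,n)[:1]:
            P=cloud(c,r['mask']); 
            if len(P): print(q,round(r['p'],2),np.round(r['centre']),len(P),np.percentile(P,[2,50,98],axis=0).round(3).tolist())
print(get_obs())
E
```

```text
pics
top [ 0.421 -0.074  1.567]
dock 0.58 [399. 268.] 1019 [[0.448, -0.318, -0.001], [0.525, -0.288, 0.019], [0.596, -0.161, 0.028]]
lamp_base 0.85 [312. 273.] 1826 [[0.449, -0.087, 0.01], [0.506, -0.024, 0.024], [0.567, 0.04, 0.078]]
lamp_stub 0.81 [315. 277.] 227 [[0.49, -0.073, 0.027], [0.506, -0.037, 0.056], [0.518, 0.008, 0.089]]
lamp_arm 0.57 [210. 271.] 1236 [[0.46, 0.118, 0.0], [0.515, 0.286, 0.022], [0.608, 0.35, 0.031]]
tube_hole 0.83 [208. 269.] 1348 [[0.458, 0.118, -0.002], [0.515, 0.288, 0.021], [0.608, 0.352, 0.031]]
light_head 0.91 [206. 268.] 1198 [[0.458, 0.118, 0.002], [0.516, 0.286, 0.022], [0.608, 0.344, 0.031]]
glue_stick 0.17 [313. 275.] 1751 [[0.449, -0.086, 0.016], [0.506, -0.024, 0.025], [0.566, 0.037, 0.079]]
pen_red 0.48 [453. 274.] 167 [[0.451, -0.467, -0.001], [0.516, -0.452, 0.009], [0.58, -0.438, 0.017]]
eraser 0.58 [274. 248.] 98 [[0.583, 0.065, 0.0], [0.592, 0.085, 0.012], [0.604, 0.106, 0.018]]
charger 0.65 [245. 204.] 248 [[0.704, 0.158, -0.003], [0.723, 0.178, 0.025], [0.745, 0.205, 0.032]]
binder_clip2 0.52 [445. 235.] 53 [[0.618, -0.451, -0.003],
[... 1272 characters left out ...]
0.058]]
{'time': 1.3, 'qpos': array([ 1.06350976e+00,  2.06553762e-01,  1.54150355e+00,  1.04867054e-05,
        1.39351202e+00, -1.50509296e-01]), 'qvel': array([-7.86556590e-04, -7.54137664e-04,  1.08259617e-03, -1.63347573e-03,
        7.09630606e-05, -8.10812152e-04]), 'effort': array([-3.48344802e-04, -3.70890820e+01, -2.81749624e+01,  6.98195561e-02,
        2.78066756e-02, -1.87926088e-07]), 'eef_pos': array([0.20083471, 0.53878709, 0.16567127]), 'tcp_rot': array([ 3.14156805e+00, -6.70897072e-06,  2.78481353e+00]), 'ft_force': array([ 0.20969317, -0.34525292,  0.09923319]), 'ft_torque': array([ 0.08459123,  0.0098357 , -0.02791967]), 'finger_force': 0.0, 'width': 0.09420854455113381}
```

View pics/top0.png

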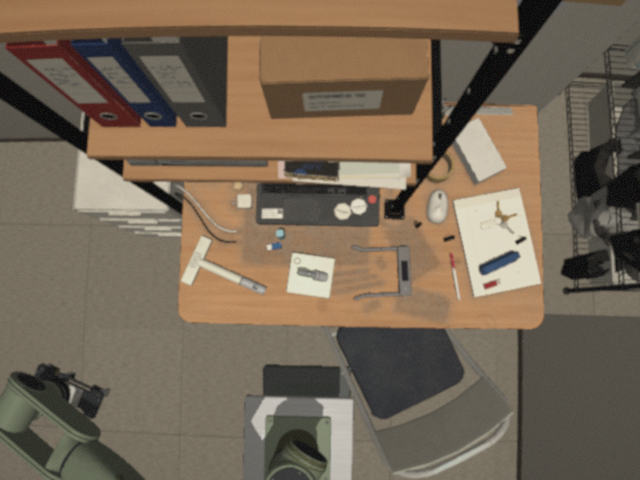

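View pics/side0.png

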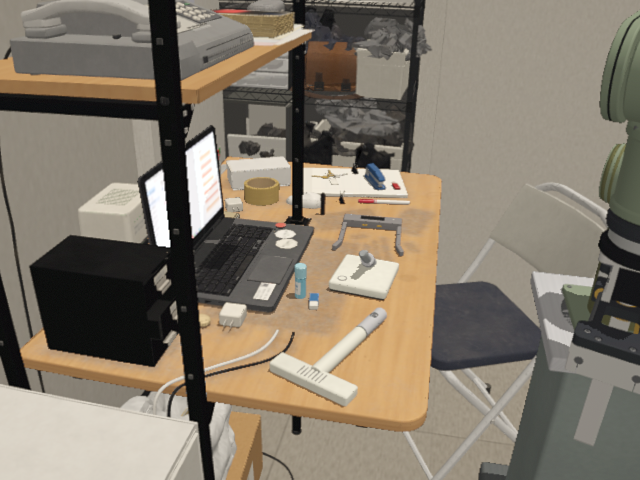

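```bash
cat > m.py <<'E'
from h import *
def best(q,c,n): 
    r=regions_of(q,n); return cloud(c,r[0]['mask']) if r else np.zeros((0,3))
def rect(P): 
    r=cv2.minAreaRect((P[:,:2]*1000).astype(np.float32)); return np.round(r[0],1),np.round(r[1],1),round(r[2],2)
def line(P):
    m=P.mean(0); return m,np.linalg.svd(P-m,full_matrices=False)[2][0]
if __name__=='__main__':
  for n in('top','side'):
    c=cam(n); print(n)
    B=best('lamp_base',c,n); T=B[abs(B[:,2]-.024)<.005]; print('base rect',rect(T),np.median(T[:,2]))
    S=best('lamp_stub',c,n); H=S[S[:,2]>.035]; m,d=line(H); print('stub',m.round(4),d.round(3)); 
    for a in np.arange(.03,.1,.01):
        q=H[abs(H[:,2]-a)<.005]; print(round(a,2),len(q),q.mean(0).round(4) if len(q) else '')
    D=best('dock',c,n); D=D[(D[:,2]>.008)]; 
    for y0 in np.arange(-.34,-.14,.01):
        q=D[abs(D[:,1]-y0)<.005]
        if len(q): print(round(y0,2),len(q),(np.percentile(q[:,0],[1,99])).round(4),np.sort(q[:,0])[np.argmax(np.diff(np.sort(q[:,0])))+np.r_[0,1]].round(4),np.median(q[:,2]).round(3)) if len(q)>3 else 0
    L=best('lamp_arm',c,n); L=L[L[:,2]>.008]
    print('arm',rect(L)); 
    e=line(L[:,:2])[1]
    np.save(f'arm_{n}.npy',L)
    for x0 in range(0):pass
E
python3 m.py
```

```text
top
base rect (array([508.3, -24.4]), array([129.8, 119.5]), 82.78) 0.024008029456870746
stub [ 0.5063 -0.0338  0.0596] [-0.105 -0.833 -0.543]
0.03 0 
0.04 48 [ 0.5024 -0.0604  0.0404]
0.05 50 [ 0.5042 -0.0465  0.0508]
0.06 42 [ 0.5069 -0.0358  0.0593]
0.07 28 [ 0.5082 -0.0172  0.0706]
0.08 34 [ 0.5103 -0.0034  0.0793]
0.09 14 [0.5115 0.0015 0.0879]
0.1 0 
-0.32 57 [0.4562 0.5813] [0.5665 0.5787] 0.021
-0.31 177 [0.4544 0.5985] [0.5485 0.5515] 0.022
-0.3 161 [0.4544 0.5986] [0.5837 0.5869] 0.022
-0.29 172 [0.4542 0.5979] [0.4979 0.5009] 0.022
-0.28 84 [0.4541 0.5961] [0.4601 0.486 ] 0.02
-0.27 24 [0.4538 0.5963] [0.4599 0.5868] 0.013
-0.26 26 [0.4508 0.5957] [0.4597 0.5867] 0.013
-0.25 24 [0.4505 0.5954] [0.4594 0.5863] 0.014
-0.24 27 [0.4504 0.5955] [0.4592 0.5865] 0.015
-0.23 27 [0.4502 0.5951] [0.4591 0.5856] 0.015
-0.22 24 [0.45   0.5951] [0.4588 0.5859] 0.014
-0.21 22 [0.4499 0.5921] [0.4587 0.5856] 0.014
-0.2 24 [0.4496 0.5917] [0.4586 0.5851] 0.013
-0.19 22 [0.4495 0.5912] [0.4556 0.5821] 0.014
-0.18 22 [0.4464 0.5912] [0.4552 0.5824] 0.014
-0.17 24 [0.4409 0.5941] [0.4521 0.5
[... 724 characters left out ...]
54 0.5961] [0.463  0.4701] 0.015
-0.27 18 [0.4519 0.5952] [0.4621 0.5591] 0.012
-0.26 13 [0.456  0.5972] [0.4614 0.587 ] 0.013
-0.25 19 [0.453  0.5961] [0.4603 0.587 ] 0.012
-0.24 12 [0.452  0.5932] [0.4594 0.5854] 0.013
-0.23 15 [0.4511 0.5957] [0.4586 0.5864] 0.013
-0.22 23 [0.45   0.5938] [0.4603 0.5851] 0.012
-0.21 14 [0.4495 0.5928] [0.4588 0.5855] 0.013
-0.2 17 [0.4498 0.5936] [0.4585 0.5839] 0.013
-0.19 24 [0.4477 0.5934] [0.4574 0.5837] 0.012
-0.18 22 [0.4451 0.5934] [0.4567 0.5828] 0.012
-0.17 20 [0.4415 0.5951] [0.4533 0.5837] 0.011
-0.16 28 [0.4386 0.5971] [0.4482 0.5845] 0.012
-0.15 15 [0.439  0.5984] [0.4467 0.589 ] 0.011
arm (array([506.5, 221.2]), array([247.1, 151.1]), 68.13)
```

Run:
```python
import cv2
a=cv2.imread('pics/top0.png')[170:340,170:470]; b=cv2.imread('pics/side0.png')[170:420,250:450]
a=cv2.resize(a,(800,453),interpolation=cv2.INTER_CUBIC); cv2.imwrite('pics/topc.png',a)
cv2.imwrite('pics/sidec.png',cv2.resize(b,(480,600),interpolation=cv2.INTER_CUBIC))
```

```text
(no output)
```

View pics/sidec.png

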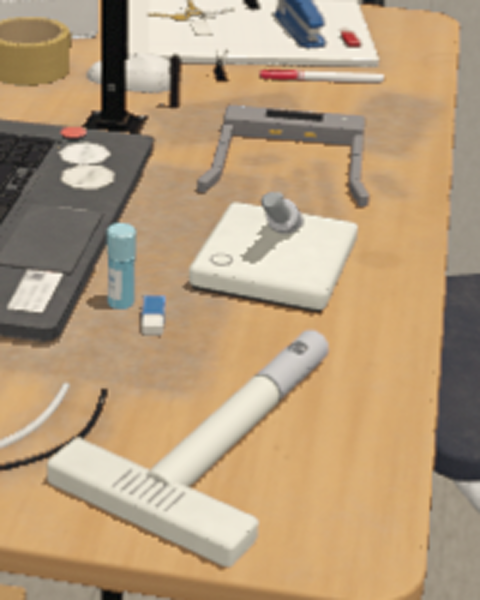

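Run:
```python
from m import *
A=[]
for n in('top','side'):
    c=cam(n); D=best('dock',c,n)
    print(n,'block',rect(D[D[:,2]>.018]))
    for s,w in((-1,'near'),(1,'far')):
        q=D[(D[:,2]>.01)&(D[:,1]>-.27)&(D[:,1]<-.185)&(s*(D[:,0]-.523)>0)]
        m,d=line(q[:,:2]); print(w,len(q),m.round(4),np.degrees(np.arctan2(d[1],d[0])).round(2)%180)
    q=D[(D[:,2]>.018)]; m,d=line(q[:,:2]); print('blockline',m.round(4),np.degrees(np.arctan2(d[1],d[0]))%180)
    W=cloud(c,np.ones((480,640),bool)); s=W[(W[:,2]>.1)&(W[:,2]<1)&(W[:,0]>.3)&(abs(W[:,1])<.45)]
    print('tall', [(round(z,2),s[abs(s[:,2]-z)<.025][:,0].min().round(3)) for z in np.arange(.125,1,.1) if (abs(s[:,2]-z)<.025).any()])
```

```text
top block (array([ 526.9, -237. ]), array([156.6, 164.7]), 4.37)
near 90 [ 0.4545 -0.2289] 92.25
far 89 [ 0.5899 -0.2308] 92.22
blockline [ 0.5264 -0.2939] 4.8992897034429745
tall [(np.float64(0.12), np.float64(0.699)), (np.float64(0.22), np.float64(0.699)), (np.float64(0.32), np.float64(0.7)), (np.float64(0.43), np.float64(0.695)), (np.float64(0.52), np.float64(0.678)), (np.float64(0.62), np.float64(0.679)), (np.float64(0.73), np.float64(0.7)), (np.float64(0.82), np.float64(0.7)), (np.float64(0.92), np.float64(0.7))]
side block (array([ 526.4, -298.5]), array([142.8,  41.3]), 4.1)
near 68 [ 0.4549 -0.2254] 93.07
far 60 [ 0.589  -0.2245] 92.25
blockline [ 0.5269 -0.2972] 2.8489856863604075
tall [(np.float64(0.12), np.float64(0.7)), (np.float64(0.22), np.float64(0.7)), (np.float64(0.32), np.float64(0.7)), (np.float64(0.43), np.float64(0.696)), (np.float64(0.52), np.float64(0.679))]
```

```bash
cat > to.py <<'E'
# usage: to.py x y z roll pitch yaw(deg): remaining shift (cm, tool axes) and rotvec (deg)
import sys; from h import *
o=get_obs(); a=[float(v) for v in sys.argv[1:]]; Rt=R.from_euler('xyz',o['tcp_rot'])
Rg=R.from_euler('xyz',a[3:],degrees=True)
d=np.array(a[:3])-o['eef_pos']
print('shift',(Rt.inv().apply(d)*100).round(2),'n',np.linalg.norm(d)/.0417,'shift in goal axes',(Rg.inv().apply(d)*100).round(2),'rot',(Rt.inv()*Rg).as_rotvec(degrees=True).round(2))
print('j',o['qpos'].round(2),'t',o['time'],'F',o['ft_force'].round(1),'w',o['width'])
E
python3 -m jog '{"plan":[[0,0,0,-3.02,-2.59,0,0],[0,0,0,-3.02,-2.59,0,0],[0,0,0,-3.02,-2.59,0,0],[0,0,0,-3.02,-2.59,0,0],[0,0,0,-3.02,-2.59,0,0],[0,0,0,-3.02,-2.59,0,0],[0,0,0,-3.02,-2.59,0,0],[0,0,0,-3.02,-2.59,0,0],[0,0,0,-3.02,-2.59,0,0],[0,0,0,-3.02,-2.59,0,0],[0,0,0,-3.02,-2.59,0,0],[0,0,0,-3.02,-2.59,0,0]]}'
python3 -m jog '{"plan":[[0,0,7,0,0,0,0],[0,0,7,0,0,0,0],[0,0,7,0,0,0,0],[0,0,7,0,0,0,0],[0,0,7,0,0,0,0],[0,0,7,0,0,0,0],[0,0,7,0,0,0,0],[0,0,7,0,0,0,0],[0,0,7,0,0,0,0],[0,0,7,0,0,0,0],[0,0,6.7,0,0,0,0],[0,0,0,0,0,0,0]]}'
python3 to.py .5087 -.018 .166 180 0 82.8
```

```text
time: 3.0
eef_pos: [0.4326, 0.1191, 0.1661]
tcp_rot: [3.141, 0.001, 2.785]
ft_force: [0.3, 0.1, -0.9]
width: 0.0941
finger_force: 0.0
time: 4.0
eef_pos: [0.4319, 0.121, 0.1658]
tcp_rot: [3.141, -0.0, 1.444]
ft_force: [0.6, 1.2, -0.5]
width: 0.0939
finger_force: 0.0
shift [-12.82   9.37  -0.02] n 3.807070743032408 shift in goal axes [-12.82   9.36  -0.02] rot [ 0.02 -0.   -0.05]
j [ 0.08 -0.07  1.84 -0.    1.38  0.21] t 4.0 F [ 0.6  1.2 -0.5] w 0.09386623893224254
```

```bash
python3 -m jog '{"plan":[[0,0,0,-3.2,2.34,0,0],[0,0,0,-3.2,2.34,0,0],[0,0,0,-3.2,2.34,0,0],[0,0,0,-3.2,2.34,0,0],[0,0,0,0,0,0,0.3],[0,0,0,0,0,2.5,0.3],[0,0,0,0,0,2.5,0.3],[0,0,0,0,0,2.5,0.3],[0,0,0,0,0,1.5,0.3],[0,0,0,0,0,0,0.3]]}'
python3 to.py .5087 -.018 .041 180 0 82.8
python3 - <<'E'
from h import *
c=cam('side'); cv2.imwrite('pics/s1.png',cv2.resize(c['pixels'][150:350,260:460,::-1],(600,600)))
E
```

```text
time: 4.83
eef_pos: [0.5049, -0.0167, 0.0717]
tcp_rot: [-3.133, -0.001, 1.449]
ft_force: [-0.5, 0.8, 0.0]
width: 0.066
finger_force: 0.0
shift [-0.09  0.42  3.07] n 0.7427762498082958 shift in goal axes [-0.08  0.4   3.07] rot [-0.48 -0.04  0.2 ]
j [-0.2   0.17  1.8   0.    1.19 -0.08] t 4.8333 F [-0.5  0.8  0. ] w 0.06596261829875352
```

View pics/s1.png

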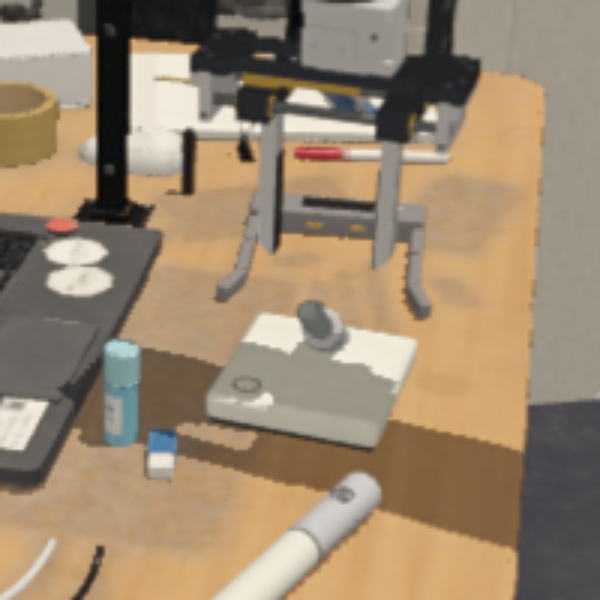

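```bash
python3 -m jog '{"plan":[[0,0,0,0,0,0,0.3],[0,0,0,0,0,0,0.3]]}'
python3 to.py .5087 -.018 .041 180 0 82.8
```

```text
time: 5.05
eef_pos: [0.5103, -0.0177, 0.0773]
tcp_rot: [3.139, 0.0, 1.447]
ft_force: [-0.2, -0.4, -0.2]
width: 0.0658
finger_force: 0.0
shift [-0.04 -0.17  3.63] n 0.8716508624092455 shift in goal axes [-0.05 -0.15  3.63] rot [0.18 0.01 0.12]
j [-0.2   0.16  1.79  0.    1.19 -0.08] t 5.05 F [-0.2 -0.4 -0.2] w 0.06578655458660135
```

```bash
python3 -m jog '{"plan":[[0,0,0,0,0,1.2,0.3],[0,0,0,0,0,1.2,0.3],[0,0,0,0,0,1.2,0.3],[0,0,0,0,0,0,0.3],[0,0,0,0,0,0,0.7],[0,0,0,0,0,0,1],[0,0,0,0,0,0,1],[0,0,0,0,0,0,1],[0,0,0,0,0,0,1]]}' 25
python3 to.py .5087 -.018 .041 180 0 82.8
```

```text
time: 5.8
eef_pos: [0.5095, -0.0178, 0.0405]
tcp_rot: [3.14, 0.0, 1.446]
ft_force: [-1.1, -0.1, 0.3]
width: 0.0361
finger_force: 0.0
shift [-0.03 -0.08 -0.05] n 0.023759944029263003 shift in goal axes [-0.03 -0.08 -0.05] rot [0.09 0.01 0.06]
j [-0.2   0.21  1.82 -0.    1.11 -0.08] t 5.8 F [-1.1 -0.1  0.3] w 0.03608647351505894
```

```bash
python3 -m jog '{"plan":[[0,0,0,0,0,0,1],[0,0,0,0,0,0,1],[0,0,0,0,0,0,1],[0,0,0,0,0,0,1],[0,0,0,0,0,0,1]]}'
python3 to.py .5087 -.018 .041 180 0 82.8
python3 - <<'E'
from m import *
for n in('side','top'):
  c=cam(n); 
  if n=='side': cv2.imwrite('pics/s2.png',cv2.resize(c['pixels'][150:350,260:460,::-1],(600,600)))
  B=best('lamp_base',c,n); T=B[abs(B[:,2]-.024)<.005]; print(rect(T),len(T))
E
```

```text
time: 6.22
eef_pos: [0.5094, -0.018, 0.0399]
tcp_rot: [3.14, 0.0, 1.446]
ft_force: [0.4, -1.3, 1.6]
width: 0.0027
finger_force: 2.1
shift [-0.01 -0.07 -0.11] n 0.03171131299599341 shift in goal axes [-0.01 -0.07 -0.11] rot [0.07 0.03 0.06]
j [-0.2   0.21  1.82 -0.    1.11 -0.08] t 6.2167 F [ 0.4 -1.3  1.6] w 0.0026665221418961734
(array([508.3, -24.3]), array([137.3, 119.1]), 82.7) 1642
(array([506.1, -24.5]), array([129. , 114.4]), 82.94) 245
```

View pics/s2.png

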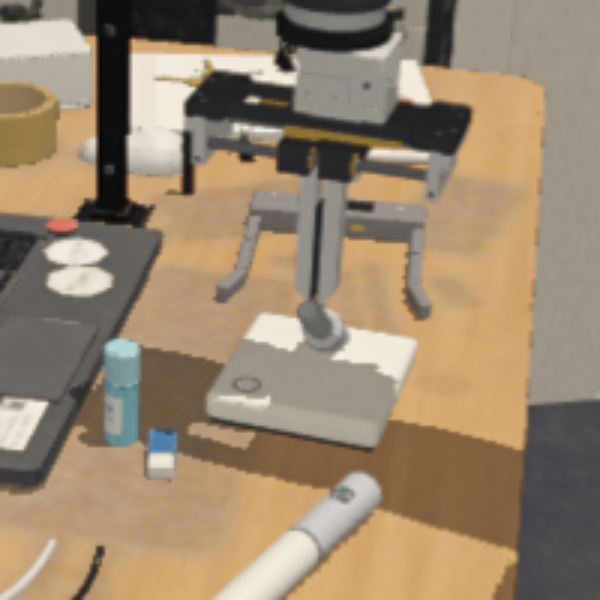

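Run:
```python
from m import *
o=get_obs(); print(o['eef_pos'],o['width'],o['finger_force'])
for n in('side','top'):
  c=cam(n); p=proj(c,[o['eef_pos'],[.5124,.0107,.083],[.5094,-.018,.1]]); print(n,p.round(1),((p-[260,150])*3).round(0))
  print([c['depth'][int(v),int(u)] for u,v in p], [ (c['Rm']@np.array(q)+np.array(c['tvec']).ravel())[2] for q in ([*o['eef_pos']],[.5124,.0107,.083],[.5094,-.018,.1])])
  if n=='side':
    for v in range(200,262,4): print(v,cloud(c,np.eye(480,dtype=bool)[:, [v]]@np.eye(640,dtype=bool)[[366]]).round(3).tolist())
```

```text
[ 0.50943771 -0.01824098  0.04013764] 0.0005876866452182755 1.5991513215044506
side [[364.3 265.4]
 [362.1 253.1]
 [366.  239.3]] [[313. 346.]
 [306. 309.]
 [318. 268.]]
[np.float32(1.2265397), np.float32(1.1759813), np.float32(1.1805252)] [np.float64(1.2125457008230294), np.float64(1.1684608151220848), np.float64(1.185679338074399)]
200 [[0.511, 0.014, 0.198]]
204 [[0.51, 0.014, 0.19]]
208 [[0.509, 0.018, 0.184]]
212 [[0.512, -0.009, 0.163]]
216 [[0.512, -0.012, 0.154]]
220 [[0.511, -0.01, 0.146]]
224 [[0.511, -0.011, 0.137]]
228 [[0.51, -0.012, 0.128]]
232 [[0.509, -0.01, 0.12]]
236 [[0.508, -0.005, 0.113]]
240 [[0.508, -0.008, 0.103]]
244 [[0.508, -0.008, 0.094]]
248 [[0.507, -0.009, 0.085]]
252 [[0.506, -0.001, 0.08]]
256 [[0.505, 0.004, 0.074]]
260 [[0.506, -0.012, 0.057]]
top [[307.8 274. ]
 [297.  271.8]
 [307.  272.7]] [[143. 372.]
 [111. 365.]
 [141. 368.]]
[np.float32(1.1075256), np.float32(1.1094623), np.float32(1.1099592)] [np.float64(1.5277320658291544), np.float64(1.485911938583748), np.float64(1.4682511711989337)]
```

```bash
python3 -m jog '{"plan":[[0,0,0,0,0,-1.5,0.3],[0,0,0,0,0,-1.5,0.3],[0,0,0,0,0,-1.5,0.3],[0,0,0,0,0,0,0.3],[0,0,0,0,0,0,0.3],[0,0,0,0,0,0,0.3],[0,0,0,0,0,0,0.3],[0,0,0,0,0,0,0.3]]}' | head -2
cat > tip.py <<'E'
from m import *
o=get_obs(); print(o['eef_pos'],o['width'])
Rt=R.from_euler('xyz',o['tcp_rot'])
for n in('side','top'):
  c=cam(n); W=cloud(c,np.ones((480,640),bool)); L=Rt.inv().apply(W-o['eef_pos'])
  q=L[(abs(L[:,0])<.025)&(abs(L[:,1])<.075)&(L[:,2]>-.15)&(L[:,2]<.035)]
  print(n,'tool-frame z bins')
  for z in np.arange(-.15,.035,.01):
    s=q[(q[:,2]>=z)&(q[:,2]<z+.01)]
    if len(s): print(round(z,3),len(s),'x',s[:,0].min().round(3),s[:,0].max().round(3),'y',np.percentile(s[:,1],[0,100]).round(3),'abs y min',abs(s[:,1]).min().round(3))
E
python3 tip.py
```

```text
time: 7.18
eef_pos: [0.5077, -0.0174, 0.0834]
[ 0.50771734 -0.01736945  0.08336996] 0.050487654752714516
side tool-frame z bins
-0.15 77 x -0.025 0.025 y [-0.068  0.074] abs y min 0.004
-0.14 39 x -0.024 0.023 y [-0.048  0.074] abs y min 0.027
-0.13 72 x -0.008 0.015 y [-0.038  0.037] abs y min 0.026
-0.12 69 x -0.009 0.015 y [-0.038  0.037] abs y min 0.026
-0.11 86 x -0.01 0.016 y [-0.038  0.037] abs y min 0.025
-0.1 75 x -0.006 0.013 y [-0.038  0.038] abs y min 0.024
-0.09 79 x -0.012 0.012 y [-0.037  0.038] abs y min 0.025
-0.08 77 x -0.009 0.013 y [-0.038  0.037] abs y min 0.024
-0.07 69 x -0.007 0.014 y [-0.037  0.037] abs y min 0.025
-0.06 74 x -0.011 0.014 y [-0.037  0.036] abs y min 0.025
-0.05 51 x -0.007 0.013 y [-0.037  0.036] abs y min 0.025
-0.04 7 x -0.01 0.01 y [-0.025  0.027] abs y min 0.025
-0.01 9 x 0.017 0.025 y [-0.003  0.007] abs y min 0.0
0.0 20 x -0.0 0.025 y [-0.007  0.01 ] abs y min 0.0
0.01 24 x -0.01 0.024 y [-0.007  0.009] abs y min 0.0
0.02 16 x -0.013 0.016 y [-0.007  0.004] abs y min 0.001
0.03 15 x -0.025 0.001 y [-0.011  0.003] abs y min 0.001
top tool-frame z bins
-0.15 1 x -0.022 -0.022 y [-0.058 -0.058] abs y min 0.058
```

```bash
python3 -m jog '{"plan":[[0,0,0,0,0,0,0.3],[0,0,0,0,0,0,0.3]]}' | head -2
python3 - <<'E'
from m import *
for k in range(3):
  o=get_obs();Rt=R.from_euler('xyz',o['tcp_rot']); c=cam('side'); W=cloud(c,np.ones((480,640),bool)); L=Rt.inv().apply(W-o['eef_pos'])
  q=L[(abs(L[:,0])<.02)&(abs(L[:,1])<.045)&(abs(L[:,1])>.018)&(L[:,2]>-.15)&(L[:,2]<0.02)]
  for s in(-1,1): print(o['eef_pos'].round(4),np.sort(q[q[:,1]*s>0][:,2])[-5:].round(4))
E
python3 to.py .5087 -.018 .005 180 0 82.8
```

```text
time: 7.45
eef_pos: [0.5086, -0.0176, 0.0843]
[ 0.5086 -0.0176  0.0843] [-0.0429 -0.0426 -0.0424 -0.0408 -0.0392]
[ 0.5086 -0.0176  0.0843] [-0.0412 -0.0407 -0.0398 -0.0396 -0.039 ]
[ 0.5087 -0.0176  0.0845] [-0.0429 -0.0422 -0.0409 -0.0407 -0.0403]
[ 0.5087 -0.0176  0.0845] [-0.0415 -0.0406 -0.0405 -0.0404 -0.0392]
[ 0.5088 -0.0177  0.0845] [-0.0431 -0.0422 -0.041  -0.0406 -0.0401]
[ 0.5088 -0.0177  0.0845] [-0.0413 -0.0413 -0.0412 -0.0407 -0.0388]
shift [-0.03 -0.01  7.96] n 1.9090688203529467 shift in goal axes [-0.03 -0.01  7.96] rot [-0.   -0.    0.06]
j [-0.2   0.15  1.78  0.    1.21 -0.08] t 7.6 F [ 0.6 -0.8  0.3] w 0.06572311412560831
```

```bash
python3 -m jog '{"plan":[[0,0,0,0,0,2,0.3],[0,0,0,0,0,2,0.3],[0,0,0,0,0,2,0.3],[0,0,0,0,0,1.2,0.3],[0,0,0,0,0,1,0.3],[0,0,0,0,0,0,0.3],[0,0,0,0,0,0,0.6],[0,0,0,0,0,0,1],[0,0,0,0,0,0,1],[0,0,0,0,0,0,1],[0,0,0,0,0,0,1],[0,0,0,0,0,0,1]]}' 15
python3 -m jog '{"plan":[[0,0,0,0,0,0,1],[0,0,0,0,0,0,1],[0,0,0,0,0,0,1],[0,0,0,0,0,0,1]]}' 15
python3 - <<'E'
from m import *
for n in('side','top'):
  c=cam(n); B=best('lamp_base',c,n); T=B[abs(B[:,2]-.024)<.005]; print(rect(T),len(T))
E
python3 to.py .5222 -.2155 .002 180 0 93
```

```text
time: 8.6
eef_pos: [0.5093, -0.0178, 0.0032]
tcp_rot: [3.141, 0.0, 1.446]
ft_force: [-0.3, 0.5, -0.1]
width: 0.0294
finger_force: 0.0
time: 8.93
eef_pos: [0.5093, -0.0177, 0.0029]
tcp_rot: [3.141, -0.0, 1.446]
ft_force: [0.6, -0.4, 1.0]
width: 0.0175
finger_force: 15.0
(array([507.3, -22.4]), array([131.3, 117.7]), 83.31) 1536
(array([505.9, -24.5]), array([128.1, 114.9]), 82.93) 248
shift [-19.46   3.73   0.1 ] n 4.752262905073788 shift in goal axes [-19.82   0.25   0.09] rot [ 6.000e-02  1.000e-02 -1.014e+01]
j [-0.2   0.27  1.84  0.    1.03 -0.08] t 9.1333 F [ 1.8 -0.2  1.5] w 0.01759171005225208
```

```bash
python3 -m jog '{"plan":[[0,0,0,0,0,0,1],[0,0,-2.5,0,0,0,1],[0,0,-2.5,0,0,0,1],[0,0,-2.5,0,0,0,1],[0,0,-2.6,0,0,0,1],[0,0,0,-0.7,0.1,0,1],[0,0,0,-0.7,0.15,0,1],[0,0,0,-0.7,0,0,1],[0,0,0,-0.7,0,0,1],[0,0,0,-0.7,0,0,1],[0,0,0,0,0,0,1],[0,0,0,0,0,0,1]]}' 45
cat > chk.py <<'E'
from m import *
T=[]
for n in('side','top'):
  c=cam(n); B=best('lamp_base',c,n); t=B[abs(B[:,2]-.024)<.005]; print(n,rect(t),len(t),'topz',np.percentile(t[:,2],[10,50,90]).round(4))
  D=best('dock',c,n)
  for s in(-1,1):
    q=D[(D[:,2]>.01)&(D[:,1]>-.27)&(D[:,1]<-.185)&(s*(D[:,0]-.523)>0)]
    if len(q)>5: m,d=line(q[:,:2]); print('rail',len(q),m.round(4),np.degrees(np.arctan2(d[1],d[0])).round(2)%180)
E
python3 chk.py; python3 to.py .5222 -.2155 .002 180 0 93
```

```text
time: 10.13
eef_pos: [0.5129, -0.0521, 0.0029]
tcp_rot: [-3.141, -0.001, 1.622]
ft_force: [-0.7, 2.7, 5.2]
width: 0.017
finger_force: 45.0
side (array([513.2, -57.2]), array([118. , 130.2]), 3.1) 1407 topz [0.021  0.0228 0.0244]
rail 60 [ 0.4552 -0.2276] 93.4
rail 59 [ 0.5899 -0.2271] 92.37
top (array([ 521.3, -237.7]), array([149.6, 162.2]), 2.56) 456 topz [0.0196 0.0224 0.0264]
rail 78 [ 0.4542 -0.2224] 92.12
rail 93 [ 0.5899 -0.2302] 93.46
shift [-16.36   0.08   0.09] n 3.923690721257639 shift in goal axes [-16.36   0.07   0.09] rot [-0.02 -0.01 -0.03]
j [-0.27  0.28  1.82  0.    1.04 -0.32] t 10.4333 F [-1.3  2.2  4.4] w 0.0167632929489986
```

```bash
python3 -m jog '{"plan":[[0,0,0,-1,0.07,0,1],[0,0,0,-1,0,0,1],[0,0,0,-1,0,0,1],[0,0,0,-1,0,0,1],[0,0,0,-1,0,0,1],[0,0,0,-1,0,0,1],[0,0,0,0,0,0,1]]}'
python3 -m jog '{"plan":[[0,0,0,-1,0,0,1],[0,0,0,-1,0,0,1],[0,0,0,-1,0,0,1],[0,0,0,-1,0,0,1],[0,0,0,-1,0,0,1],[0,0,0,-1,0,0,1],[0,0,0,-1,0,0,1],[0,0,0,-1,0,0,1],[0,0,0,0,0,0,1],[0,0,0,0,0,0,1]]}'
python3 chk.py; python3 to.py .5222 -.2155 .002 180 0 93
```

```text
time: 11.02
eef_pos: [0.5171, -0.113, 0.0029]
tcp_rot: [3.141, 0.0, 1.622]
ft_force: [-0.5, 1.5, 4.6]
width: 0.0168
finger_force: 45.0
time: 11.85
eef_pos: [0.5212, -0.1927, 0.0029]
tcp_rot: [3.142, 0.001, 1.622]
ft_force: [-0.1, 1.0, 4.2]
width: 0.0168
finger_force: 45.0
side (array([ 521.2, -198.4]), array([118.9, 135.5]), 2.59) 1118 topz [0.0209 0.0227 0.0243]
rail 69 [ 0.4552 -0.2259] 93.74
rail 65 [ 0.5901 -0.2263] 92.23
top (array([ 499.6, -163. ]), array([144.9,  82.2]), 46.51) 230 topz [0.0202 0.0237 0.0273]
rail 8 [ 0.4861 -0.236 ] 145.41
shift [-2.28 -0.02  0.09] n 0.547719260566249 shift in goal axes [-2.28 -0.02  0.09] rot [ 0.02  0.07 -0.02]
j [-0.51  0.35  1.72 -0.    1.06 -0.56] t 12.15 F [-0.6 -0.   5.2] w 0.016832777701312217
```

```bash
python3 -m jog '{"plan":[[0,0,0,-0.5,0,0,1],[0,0,0,-0.5,0,0,1],[0,0,0,-0.4,0,0,1],[0,0,0,0,0,0,1]]}'
python3 -m jog '{"plan":[[0,0,0,-0.2,0,0,1],[0,0,0,0,0,0,1]]}'
python3 -m jog '{"plan":[[0,0,0,-0.2,0,0,1],[0,0,0,0,0,0,1]]}'
python3 to.py .5222 -.2155 .002 180 0 93
```

```text
time: 12.48
eef_pos: [0.5217, -0.2038, 0.0029]
tcp_rot: [-3.141, -0.004, 1.622]
ft_force: [-0.6, 6.9, 9.5]
width: 0.0169
finger_force: 45.0
time: 12.65
eef_pos: [0.5218, -0.205, 0.0028]
tcp_rot: [-3.141, -0.005, 1.622]
ft_force: [-0.2, 8.1, 9.4]
width: 0.0169
finger_force: 45.0
time: 12.82
eef_pos: [0.5219, -0.2068, 0.0029]
tcp_rot: [-3.141, -0.006, 1.622]
ft_force: [-0.9, 8.1, 8.6]
width: 0.0172
finger_force: 45.0
shift [-0.87 -0.01  0.08] n 0.2087714862816163 shift in goal axes [-0.87 -0.01  0.09] rot [-0.02 -0.32 -0.06]
j [-0.53  0.37  1.71  0.01  1.07 -0.59] t 12.8167 F [-0.9  8.1  8.6] w 0.01722887098025968
```

```bash
python3 -m jog '{"plan":[[0,0,0,-0.3,0,0,1],[0,0,0,-0.3,0,0,1],[0,0,0,0,0,0,1],[0,0,0,0,0,0,1]]}'
python3 to.py .5222 -.2155 .002 180 0 93; python3 chk.py
python3 - <<'E'
from m import *
c=cam('side'); cv2.imwrite('pics/s3.png',cv2.resize(c['pixels'][180:300,300:440,::-1],(700,600),interpolation=cv2.INTER_CUBIC))
D=best('dock',c,'side'); q=D[D[:,2]>.018]; print(len(q),rect(q))
E
```

```text
time: 13.15
eef_pos: [0.522, -0.2102, 0.0029]
tcp_rot: [-3.141, -0.01, 1.622]
ft_force: [0.2, 13.7, 12.0]
width: 0.0171
finger_force: 45.0
shift [-0.53 -0.01  0.08] n 0.12860102859957437 shift in goal axes [-0.53 -0.01  0.09] rot [-0.04 -0.57 -0.08]
j [-0.54  0.37  1.7   0.01  1.08 -0.6 ] t 13.15 F [ 0.2 13.7 12. ] w 0.01707596847421271
side (array([ 521.5, -214.2]), array([117.4, 131.1]), 2.81) 1059 topz [0.0208 0.0227 0.0245]
rail 69 [ 0.4565 -0.2242] 91.41
rail 72 [ 0.5891 -0.2278] 94.04
top (array([ 522.6, -208.3]), array([115.4, 108.6]), 2.61) 225 topz [0.0204 0.0238 0.0271]
252 (array([ 518.9, -251. ]), array([142.9, 147.8]), 8.55)
```

View pics/s3.png

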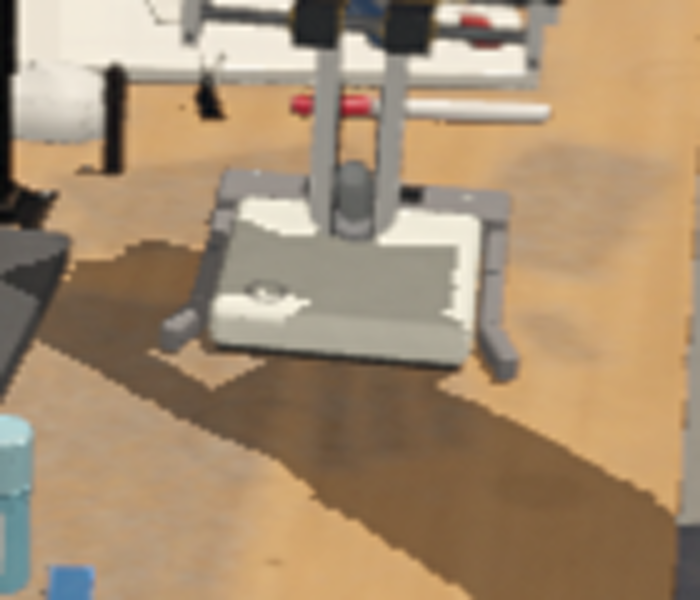

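```bash
python3 -m jog '{"plan":[[0,0,0,0,0,0,0.4],[0,0,0,0,0,0,0.4],[0,0,0,0,0,0,0.4],[0,0,0,0,0,0,0.3],[0,0,0,0,0,-2,0.3],[0,0,0,0,0,-3,0.3],[0,0,0,0,0,-3,0.3],[0,0,0,3.5,0,0,0.3],[0,0,0,3.5,0,0,0.3],[0,0,0,3,0,0,0.3],[0,0,0,0,0,0,0.3],[0,0,0,0,0,0,0.3]]}'
python3 chk.py; python3 tip.py
python3 to.py .5222 -.12 -.026 180 0 93
```

```text
time: 14.55
eef_pos: [0.5167, -0.1156, 0.0823]
tcp_rot: [-3.141, 0.0, 1.625]
ft_force: [0.9, -1.1, -0.4]
width: 0.0657
finger_force: 0.0
side (array([ 523.7, -233.3]), array([119.6, 165.6]), 3.92) 1132 topz [0.0208 0.0227 0.0243]
rail 70 [ 0.4551 -0.2258] 93.28
rail 82 [ 0.5885 -0.2276] 92.08
top (array([ 524.2, -258.4]), array([141.5, 123.6]), 0.95) 464 topz [0.0199 0.0228 0.0266]
[ 0.51719679 -0.11762237  0.08248461] 0.06565392338963602
side tool-frame z bins
-0.15 69 x -0.025 0.025 y [-0.073  0.073] abs y min 0.0
-0.14 25 x 0.001 0.017 y [-0.049  0.073] abs y min 0.034
-0.13 50 x -0.005 0.015 y [-0.045  0.044] abs y min 0.035
-0.12 52 x -0.008 0.014 y [-0.045  0.046] abs y min 0.034
-0.11 63 x -0.006 0.014 y [-0.045  0.045] abs y min 0.033
-0.1 57 x -0.003 0.015 y [-0.045  0.045] abs y min 0.033
-0.09 59 x -0.007 0.016 y [-0.044  0.045] abs y min 0.033
-0.08 53 x 0.004 0.014 y [-0.045  0.044] abs y min 0.033
-0.07 55 x 0.004 0.012 y [-0.045  0.044] abs y min 0.033
-0.06 48 x -0.001 0.014 y [-0.044  0.046] abs y min 0.033
-0.05 42 x -0.003 0.012 y [-0.044  0.045] abs y min 0.033
-0.04 3 x 0.009 0.01 y [-0.035  0.036] abs y min 0.034
top tool-frame z bins
shift [-0.3   0.5  10.85] n 2.605749892156208 shift in goal axes [-0.3   0.49 10.85] rot [-0.01  0.   -0.12]
j [-0.39  0.2   1.73 -0.    1.21 -0.44] t 14.95 F [-0.   0.2 -0.2] w 0.06584128113415579
```

```bash
python3 -m jog '{"plan":[[0,0,0,0,0,3,0.3],[0,0,0,0,0,3,0.3],[0,0,0,0,0,3,0.3],[0,0,0,0,0,1.7,0.3],[0,0,0,-0.5,0,0,0.3],[0,0,0,-0.5,0,0,0.3],[0,0,0,-0.5,0,0,0.3],[0,0,0,0,0,0,0.3],[0,0,0,0,0,0,0.3]]}'
python3 -m jog '{"plan":[[0,0,0,-0.5,0,0,0.3],[0,0,0,0,0,0,0.3]]}'
python3 -m jog '{"plan":[[0,0,0,-0.3,0,0,0.3],[0,0,0,0,0,0,0.3]]}'
python3 -m jog '{"plan":[[0,0,0,-0.3,0,0,0.3],[0,0,0,0,0,0,0.3]]}'
python3 -m jog '{"plan":[[0,0,0,-0.3,0,0,0.3],[0,0,0,0,0,0,0.3]]}'
```

```text
time: 15.7
eef_pos: [0.5197, -0.1327, -0.0225]
tcp_rot: [3.138, 0.002, 1.621]
ft_force: [0.5, 0.0, 0.1]
width: 0.0657
finger_force: 0.0
time: 15.87
eef_pos: [0.5191, -0.1374, -0.0233]
tcp_rot: [3.14, 0.001, 1.622]
ft_force: [-0.4, -0.1, -0.0]
width: 0.066
finger_force: 0.0
time: 16.03
eef_pos: [0.5186, -0.1399, -0.024]
tcp_rot: [3.141, 0.001, 1.622]
ft_force: [-0.4, -0.0, -0.2]
width: 0.0654
finger_force: 0.0
time: 16.2
eef_pos: [0.5185, -0.1427, -0.0243]
tcp_rot: [3.142, 0.0, 1.622]
ft_force: [0.4, -0.4, -0.4]
width: 0.0661
finger_force: 0.0
time: 16.37
eef_pos: [0.5185, -0.1454, -0.0245]
tcp_rot: [-3.141, -0.0, 1.622]
ft_force: [-0.3, -1.0, 0.5]
width: 0.0659
finger_force: 0.1
```

```bash
python3 -m jog '{"plan":[[0,0,0,-0.3,0,0,0.3],[0,0,0,0,0,0,0.3]]}'
python3 -m jog '{"plan":[[0,0,0,-0.3,0,0,0.3],[0,0,0,0,0,0,0.3]]}'
python3 -m jog '{"plan":[[0,0,0,-0.3,0,0,0.3],[0,0,0,0,0,0,0.3]]}'
python3 chk.py|head -1
```

```text
time: 16.53
eef_pos: [0.5184, -0.1454, -0.0245]
tcp_rot: [-3.141, -0.006, 1.622]
ft_force: [-0.1, 8.7, 3.6]
width: 0.0657
finger_force: 4.0
time: 16.7
eef_pos: [0.5184, -0.1453, -0.0245]
tcp_rot: [-3.141, -0.011, 1.621]
ft_force: [0.3, 15.4, 7.5]
width: 0.0659
finger_force: 7.7
time: 16.87
eef_pos: [0.5184, -0.1452, -0.0244]
tcp_rot: [-3.14, -0.016, 1.621]
ft_force: [0.6, 23.1, 9.8]
width: 0.0656
finger_force: 11.4
side (array([ 523.5, -213.3]), array([117.2, 147.1]), 5.23) 772 topz [0.0207 0.0227 0.0244]
```

```bash
python3 -m jog '{"plan":[[0,0,0,3,0,0,0.2],[0,0,0,1,0,-3,0],[0,0,0,0,0,-4,0],[0,0,0,0,0,-4,0],[0,0,0,4,0,0,0],[0,0,0,4,0,0,0],[0,0,0,4,0,0,0],[0,0,5,4,0,0,0],[0,0,5,4,0,0,0],[0,0,5,4,0,0,0],[0,0,5,4,0,0,0],[0,0,4.9,4,0,0,0]]}'
python3 -m jog '{"plan":[[0,0,0,0,0,0,0],[0,0,0,0,0,0,0],[0,0,0,0,0,0,0]]}'
python3 to.py .5137 .2395 -.034 180 0 68.1
python3 - <<'E'
from m import *
for n in('side','top'):
    c=cam(n)
    W=cloud(c,np.ones((480,640),bool))
    L=W[(W[:,2]>.006)&(W[:,2]<.04)&(W[:,0]>.42)&(W[:,0]<.65)&(W[:,1]>.10)&(W[:,1]<.38)]
    a=np.radians(68.13); u=np.array([np.cos(a),np.sin(a)]);v=np.array([-u[1],u[0]])
    s=(L[:,:2]-[.4615,.1095])@u; t=(L[:,:2]-[.4615,.1095])@v
    for k in np.arange(0,.25,.03):
        m=(abs(s-k-.008)<.012)&(abs(t)<.12); 
        if m.sum()>3: print(n,round(k+.008,3),m.sum(),np.percentile(t[m],[2,50,98]).round(4))
    m=abs(t)<.01; print('s range',np.percentile(s[m],[0,100]).round(4))
    # base now
    T=W[(abs(W[:,2]-.024)<.004)&(W[:,0]>.46)&(W[:,0]<.585)&(W[:,1]<-.13)&(W[:,1]>-.278)]
    print('base',rect(T),len(T))
    S=W[(W[:,2]>.04)&(W[:,2]<.1)&(abs(W[:,0]-.522)<.03)&(W[:,1]<-.13)&(W[:,1]>-.278)]
    print('stub', [(round(z,3),S[abs(S[:,2]-z)<.005].mean(0).round(4).tolist()) for z in np.arange(.045,.095,.01)])
E
```

```text
time: 18.17
eef_pos: [0.5345, 0.2045, 0.0857]
tcp_rot: [-3.142, 0.0, 1.184]
ft_force: [0.8, 0.2, 0.2]
width: 0.0941
finger_force: 0.0
time: 18.42
eef_pos: [0.5347, 0.2019, 0.0852]
tcp_rot: [-3.141, 0.001, 1.189]
ft_force: [0.0, -0.6, -0.4]
width: 0.0941
finger_force: 0.0
shift [ 2.72 -3.34 11.92] n 3.0392712612476096 shift in goal axes [ 2.7  -3.35 11.92] rot [-0.03  0.07  0.04]
j [ 0.21  0.28  1.63 -0.    1.24  0.59] t 18.4167 F [ 0.  -0.6 -0.4] w 0.09411977138061964
side 0.008 117 [-0.0097  0.0071  0.0147]
side 0.038 138 [-0.1188  0.0079  0.0146]
side 0.068 141 [-0.0077  0.0076  0.0142]
side 0.098 142 [-0.0089  0.0076  0.0138]
side 0.128 163 [-0.097   0.0066  0.013 ]
side 0.158 190 [-0.0943  0.005   0.0127]
side 0.188 187 [-0.1192  0.0045  0.0119]
side 0.218 930 [-0.073   0.0065  0.0738]
side 0.248 688 [-0.0727  0.006   0.0718]
s range [-0.0023  0.2424]
base (array([ 521.9, -212.4]), array([118.1, 122.5]), 3.43) 309
stub [(np.float64(0.045), [nan, nan, nan]), (np.float64(0.055), [nan, nan, nan]), (np.float64(0.065), [nan, nan, nan]), (np.float64(0.075), [nan, nan, nan]), (np.float64(0.085), [nan, nan, nan])]
top 0.008 71 [-0.0344  0.0011  0.0276]
top 0.038 92 [-1.168e-01 -1.000e-04  3.750e-02]
top 0.068 97 [-1.16e-01 -1.00e-04  3.27e-02]
top 0.098 84 [-0.1026 -0.0026  0.0215]
top 0.128 7 [-0.0721 -0.0417  0.0927]
top 0.188 6 [0.0757 0.096  0.1061]
top 0.218 133 [0.0197 0.047  0.0879]
top 0.248 11 [-0.104   0.0396  0.0472]
s range [-0.0037  0.1155]
base (array([ 521.7, -214.8]), array([120.2, 124.6]), 1.31) 1114
stub [(np.float64(0.045), [0.523, -0.2451, 0.0458]), (np.float64(0.055), [0.523, -0.2329, 0.0549]), (np.float64(0.065), [0.5215, -0.2187, 0.0643]), (np.float64(0.075), [0.5212, -0.2027, 0.0755]), (np.float64(0.085), [0.5197, -0.1911, 0.0836])]<stdin>:16: RuntimeWarning: Mean of empty slice.
  ret = um.true_divide(
```

```bash
python3 -m jog '{"plan":[[0,0,0,1.35,-1.67,0,0],[0,0,0,1.35,-1.67,0,0],[0,0,0,0,0,2,0.3],[0,0,0,0,0,3,0.3],[0,0,0,0,0,3,0.3],[0,0,0,0,0,2,0.3],[0,0,0,0,0,1,0.3],[0,0,0,0,0,0,0.3],[0,0,0,0,0,0,0.3]]}' 40
python3 to.py .5137 .2395 -.034 180 0 68.1
python3 - <<'E'
from m import *
c=cam('side'); cv2.imwrite('pics/s4.png',cv2.resize(c['pixels'][250:430,240:440,::-1],(600,540)))
E
```

```text
time: 19.27
eef_pos: [0.5146, 0.2391, -0.0241]
tcp_rot: [-3.142, 0.0, 1.186]
ft_force: [-0.4, -0.9, -0.1]
width: 0.0657
finger_force: 0.0
shift [ 0.01 -0.1   0.99] n 0.23936926082152363 shift in goal axes [ 0.01 -0.1   0.99] rot [-0.    0.01 -0.12]
j [ 0.28  0.42  1.7  -0.    1.02  0.67] t 19.2667 F [-0.4 -0.9 -0.1] w 0.06573819448975998
```

View pics/s4.png

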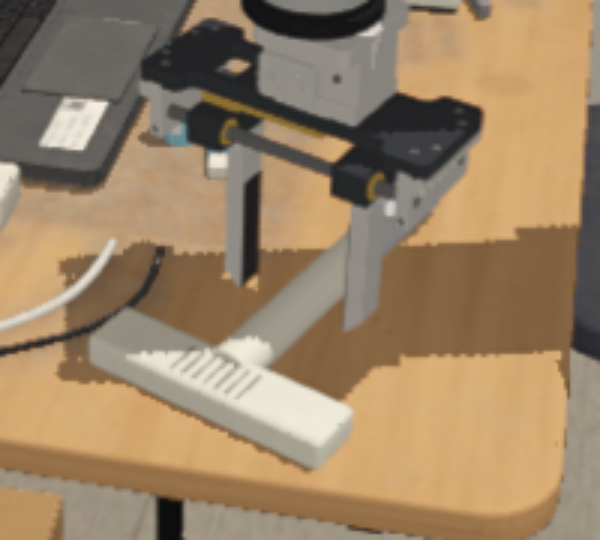

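```bash
python3 -m jog '{"plan":[[0,0,0,0,0,0.5,0.3],[0,0,0,0,0,0.4,0.3],[0,0,0,0,0,0,0.5],[0,0,0,0,0,0,1],[0,0,0,0,0,0,1],[0,0,0,0,0,0,1],[0,0,0,0,0,0,1],[0,0,0,0,0,0,1],[0,0,0,0,0,0,1]]}' 40
python3 to.py .5137 .2395 -.034 180 0 68.1
```

```text
time: 20.07
eef_pos: [0.5144, 0.24, -0.0333]
tcp_rot: [3.141, -0.0, 1.188]
ft_force: [-0.2, -0.1, 0.3]
width: 0.0248
finger_force: 40.0
shift [-0.08 -0.04  0.07] n 0.02748428030543459 shift in goal axes [-0.08 -0.04  0.07] rot [ 0.01 -0.01 -0.04]
j [ 0.28  0.43  1.71 -0.    1.    0.67] t 20.0667 F [-0.2 -0.1  0.3] w 0.024781379306022137
```

```bash
python3 -m jog '{"plan":[[0,0,0,0,0,-2,1],[0,0,0,0,0,-4,1],[0,0,0,0,0,-4,1],[0,0,0,0,0,-4,1],[0,0,0,0,0,-4,1],[0,0,-5,0,0,0,1],[0,0,-5,0,0,0,1],[0,0,-5,0,0,0,1],[0,0,-5,0,0,0,1],[0,0,-4.9,0,0,0,1],[0,5,0,0,0,0,1],[0,5,0,0,0,0,1]]}'
python3 -m jog '{"plan":[[0,5,0,0,0,0,1],[0,5,0,0,0,0,1],[0,5,0,0,0,0,1],[0,5,0,0,0,0,1],[0,5,0,0,0,0,1],[0,3,0,0,0,0,1],[0,0,0,0,0,0,1],[0,0,0,0,0,0,1],[0,0,0,0,0,0,1]]}'
python3 to.py .5119 -.0227 .148 180 -38 93
```

```text
time: 21.07
eef_pos: [0.5138, 0.2417, 0.1466]
tcp_rot: [3.141, -0.178, 1.626]
ft_force: [0.4, -0.5, -2.5]
width: 0.0247
finger_force: 40.0
time: 21.82
eef_pos: [0.5144, 0.2402, 0.1468]
tcp_rot: [3.141, -0.662, 1.623]
ft_force: [0.2, 0.2, -0.7]
width: 0.0249
finger_force: 40.0
shift [-20.62  -1.61 -16.22] n 6.304183408690772 shift in goal axes [-20.6   -1.62 -16.25] rot [ 0.03  0.07 -0.01]
j [-0.15  0.21  1.76  0.66  1.38 -0.4 ] t 21.8167 F [ 0.2  0.2 -0.7] w 0.024918324289937833
```

```bash
python3 -m jog '{"plan":[[0,0,0,-2.94,-0.23,-2.32,1],[0,0,0,-2.94,-0.23,-2.32,1],[0,0,0,-2.94,-0.23,-2.32,1],[0,0,0,-2.94,-0.23,-2.32,1],[0,0,0,-2.94,-0.23,-2.32,1],[0,0,0,-2.94,-0.23,-2.32,1],[0,0,0,-2.94,-0.23,-2.32,1],[0,0,0,0,0,0,1],[0,0,0,0,0,0,1],[0,0,0,0,0,0,1],[0,0,0,0,0,0,1]]}'
python3 to.py .5119 -.0227 .148 180 -38 93
cat > al.py <<'E'
from m import *
o=get_obs(); Rt=R.from_euler('xyz',o['tcp_rot']); ax=Rt.apply([1,0,0])
for n in('side','top'):
  c=cam(n); r=regions_of('lamp_arm',n); P=cloud(c,r[0]['mask']) if r else np.zeros((0,3)); L=Rt.inv().apply(P-o['eef_pos'])
  print(n,len(L))
  for x in np.arange(-.16,.12,.02):
    s=L[(abs(L[:,0]-x)<.01)&(abs(L[:,1])<.1)&(abs(L[:,2]+.046)<.04)]
    if len(s)>2: print(round(x,2),len(s),'y',np.percentile(s[:,1],[2,50,98]).round(4),'z',np.percentile(s[:,2],[2,50,98]).round(4))
  if len(L): print('xmin',np.sort(L[:,0])[:5].round(4))
  W=cloud(c,np.ones((480,640),bool))
  a=np.radians(93); u=np.array([np.cos(a),np.sin(a)]); v=np.array([-u[1],u[0]])
  d=W[:,:2]-[.522,-.216]; s,t=d@u,d@v
  m=(W[:,2]>.035)&(W[:,2]<.1)&(abs(t)<.03)&(s>-.045)&(s<.05)
  c38,s38=np.cos(np.radians(38)),np.sin(np.radians(38))
  X=(s[m]+.012)*c38+(W[m,2]-.046)*s38; Z=-(s[m]+.012)*s38+(W[m,2]-.046)*c38; Y=t[m]
  for x in np.arange(-.01,.08,.01):
    k=abs(X-x)<.005
    if k.sum()>2: print('stub',round(x,3),k.sum(),'Y',np.percentile(Y[k],[2,50,98]).round(4),'Z',np.percentile(Z[k],[2,50,98]).round(4))
E
python3 al.py
python3 - <<'E'
from m import *
c=cam('side'); cv2.imwrite('pics/s5.png',cv2.resize(c['pixels'][150:310,280:460,::-1],(675,600),interpolation=cv2.INTER_CUBIC))
E
```

```text
time: 22.73
eef_pos: [0.5117, -0.0209, 0.1482]
tcp_rot: [3.141, -0.663, 1.625]
ft_force: [-0.0, 0.9, -1.6]
width: 0.0256
finger_force: 40.0
shift [-0.15  0.01 -0.09] n 0.043044603889240494 shift in goal axes [-0.15  0.01 -0.09] rot [-0.05  0.01  0.09]
j [-0.6   0.32  1.61  0.51  1.64 -0.73] t 22.7333 F [-0.   0.9 -1.6] w 0.02563076274584226
side 1465
-0.14 17 y [-0.0129 -0.0011  0.0099] z [-0.0428 -0.0348 -0.0328]
-0.12 24 y [-0.0136 -0.0027  0.01  ] z [-0.0448 -0.0346 -0.0325]
-0.1 31 y [-0.0128 -0.004   0.0104] z [-0.043  -0.0346 -0.0326]
-0.08 28 y [-0.0123 -0.0025  0.011 ] z [-0.041  -0.0347 -0.0321]
-0.06 26 y [-0.0126 -0.0027  0.0103] z [-0.0413 -0.0349 -0.0327]
-0.04 33 y [-0.0126 -0.0029  0.0103] z [-0.0429 -0.0341 -0.0324]
-0.02 29 y [-0.0112 -0.0017  0.0097] z [-0.0405 -0.0341 -0.0327]
-0.0 30 y [-0.0113 -0.002   0.0093] z [-0.0407 -0.0336 -0.032 ]
0.02 34 y [-0.0117 -0.0027  0.0095] z [-0.0405 -0.034  -0.0317]
0.04 32 y [-0.0109 -0.003   0.0097] z [-0.0396 -0.034  -0.0318]
0.06 48 y [-0.0712 -0.0017  0.0608] z [-0.035  -0.0325 -0.0316]
0.08 238 y [-0.0711 -0.0031  0.071 ] 
[... 554 characters left out ...]
 0.05 7 Y [-0.005  -0.0006  0.0059] Z [-0.0091 -0.006  -0.0049]
top 1209
-0.06 13 y [-0.0016  0.0042  0.0095] z [-0.0625 -0.0576 -0.0507]
-0.04 26 y [-0.0055  0.0025  0.0095] z [-0.0604 -0.0571 -0.0524]
-0.02 50 y [-0.0095  0.001   0.012 ] z [-0.0624 -0.056  -0.0479]
-0.0 55 y [-0.012   0.0002  0.0119] z [-0.0614 -0.0556 -0.0468]
0.02 59 y [-0.0123 -0.0021  0.0114] z [-0.0601 -0.055  -0.0475]
0.04 63 y [-0.0121 -0.0003  0.0109] z [-0.0619 -0.0546 -0.044 ]
0.06 109 y [-0.0575 -0.0005  0.0642] z [-0.0597 -0.0531 -0.0464]
0.08 388 y [-0.0709 -0.0024  0.0713] z [-0.058  -0.0514 -0.0467]
0.1 440 y [-0.0703  0.0008  0.0709] z [-0.0554 -0.0493 -0.0341]
xmin [-0.0671 -0.0664 -0.0649 -0.0631 -0.063 ]
```

View pics/s5.png

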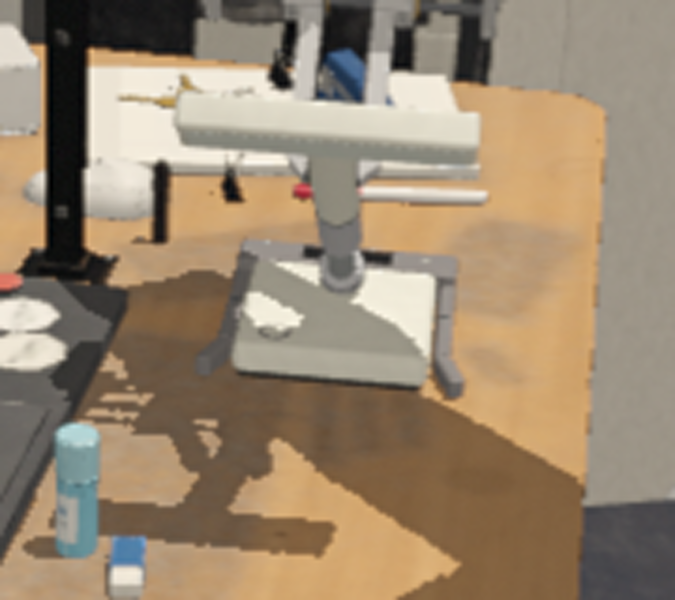

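```bash
python3 -m jog '{"plan":[[0,0,0,-1,0.03,-0.1,1],[0,0,0,-1,0,0,1],[0,0,0,-0.7,0,0,1],[0,0,0,-0.5,0,0,1],[0,0,0,0,0,0,1]]}'
python3 -m jog '{"plan":[[0,0,0,-0.5,0,0,1],[0,0,0,-0.5,0,0,1],[0,0,0,0,0,0,1]]}'
python3 to.py .5154 -.0896 .096 180 -38 93
```

```text
time: 23.4
eef_pos: [0.513, -0.0495, 0.1278]
tcp_rot: [-3.139, -0.664, 1.619]
ft_force: [0.0, -0.2, -1.3]
width: 0.025
finger_force: 40.0
time: 23.65
eef_pos: [0.5139, -0.0571, 0.1222]
tcp_rot: [-3.141, -0.663, 1.622]
ft_force: [0.5, 0.1, -2.4]
width: 0.0252
finger_force: 40.0
shift [-4.18 -0.01  0.06] n 1.0023449892680696 shift in goal axes [-4.18 -0.02  0.06] rot [ 0.05  0.02 -0.07]
j [-0.65  0.39  1.58  0.49  1.63 -0.79] t 23.65 F [ 0.5  0.1 -2.4] w 0.025150778905378143
```

```bash
python3 -m jog '{"plan":[[0,0,0,-0.5,0,0,1],[0,0,0,-0.5,0,0,1],[0,0,0,0,0,0,1]]}'
python3 -m jog '{"plan":[[0,0,0,-0.5,0,0,1],[0,0,0,-0.5,0,0,1],[0,0,0,0,0,0,1]]}'
python3 -m jog '{"plan":[[0,0,0,-0.5,0,0,1],[0,0,0,-0.5,0,0,1],[0,0,0,0,0,0,1]]}'
python3 to.py .5154 -.0896 .096 180 -38 93
```

```text
time: 23.9
eef_pos: [0.5142, -0.0649, 0.116]
tcp_rot: [-3.141, -0.663, 1.622]
ft_force: [-0.0, -0.5, -1.5]
width: 0.0254
finger_force: 40.0
time: 24.15
eef_pos: [0.5147, -0.0725, 0.1101]
tcp_rot: [3.141, -0.663, 1.622]
ft_force: [0.9, -0.3, -1.6]
width: 0.0251
finger_force: 40.0
time: 24.4
eef_pos: [0.5151, -0.0809, 0.1036]
tcp_rot: [-3.142, -0.662, 1.622]
ft_force: [0.6, -0.7, -2.1]
width: 0.025
finger_force: 40.0
shift [-1.15 -0.02  0.06] n 0.2772881597750536 shift in goal axes [-1.15 -0.02  0.06] rot [ 0.05  0.06 -0.07]
j [-0.68  0.43  1.56  0.48  1.62 -0.82] t 24.4 F [ 0.6 -0.7 -2.1] w 0.025007555996739296
```

```bash
python3 al.py | grep -E "stub|side|xmin|-0.1"
python3 - <<'E'
from m import *
c=cam('side'); cv2.imwrite('pics/s6.png',cv2.resize(c['pixels'][180:280,320:430,::-1],(660,600),interpolation=cv2.INTER_CUBIC))
E
```

```text
side 1269
-0.16 3 y [-0.0117 -0.0096 -0.0054] z [-0.0451 -0.0428 -0.0391]
-0.14 12 y [-0.0123 -0.0025  0.0077] z [-0.043  -0.036  -0.0338]
-0.12 21 y [-0.0125 -0.0019  0.0101] z [-0.0433 -0.0365 -0.0338]
-0.1 23 y [-0.0126 -0.0043  0.011 ] z [-0.0445 -0.0357 -0.033 ]
xmin [-0.4208 -0.4188 -0.4159 -0.3888 -0.319 ]
stub -0.01 16 Y [-0.0146 -0.004   0.0113] Z [-0.0097 -0.0059  0.002 ]
stub 0.0 14 Y [-0.0133  0.0001  0.0116] Z [-0.0129 -0.0087 -0.0033]
stub 0.01 7 Y [-0.0106  0.0035  0.0121] Z [-0.0111 -0.0075 -0.0029]
stub 0.02 12 Y [-0.0081  0.0014  0.0119] Z [-0.0113 -0.0094 -0.0028]
stub 0.03 9 Y [-0.0094  0.0039  0.0122] Z [-0.0111 -0.0087 -0.0025]
stub 0.04 10 Y [-0.0096  0.0019  0.0119] Z [-0.0115 -0.0101 -0.0027]
stub 0.05 11 Y [-0.0091  0.0065  0.0126] Z [-0.0112 -0.0077 -0.0005]
stub 0.06 12 Y [-0.011   0.0013  0.0105] Z [-0.0123 -0.0101 -0.0039]
stub 0.07 6 Y [-0.0079  0.009   0.0129] Z [-0.0103 -0.0071  0.0005]
xmin [-0.0729 -0.0692 -0.0681 -0.0672 -0.0653]
```

View pics/s6.png

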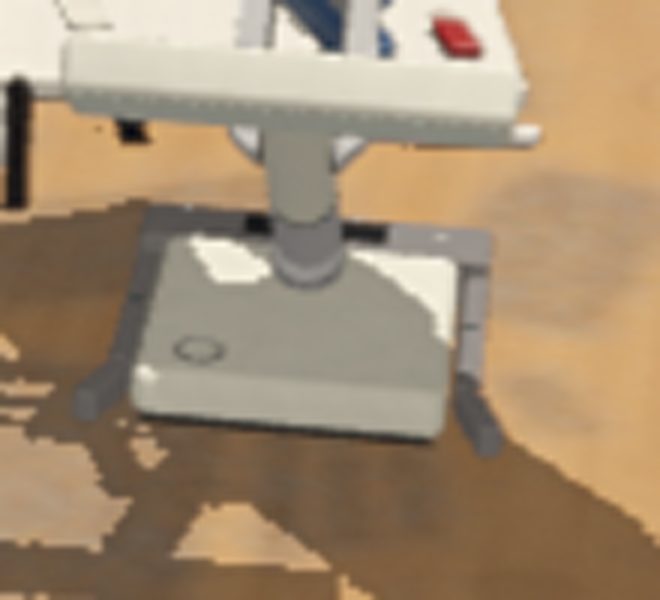

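```bash
python3 -m jog '{"plan":[[0,0,0,-0.4,0,0,1],[0,0,0,-0.3,0,0,1],[0,0,0,0,0,0,1]]}'
python3 -m jog '{"plan":[[0,0,0,-0.3,0,0,1],[0,0,0,0,0,0,1]]}'
python3 -m jog '{"plan":[[0,0,0,-0.3,0,0,1],[0,0,0,0,0,0,1]]}'
python3 -m jog '{"plan":[[0,0,0,-0.3,0,0,1],[0,0,0,0,0,0,1]]}'
python3 to.py .5154 -.0896 .096 180 -38 93
```

```text
time: 24.9
eef_pos: [0.5153, -0.0855, 0.0999]
tcp_rot: [-3.142, -0.664, 1.622]
ft_force: [-0.0, 0.5, -1.1]
width: 0.0251
finger_force: 40.0
time: 25.07
eef_pos: [0.5154, -0.088, 0.098]
tcp_rot: [-3.142, -0.663, 1.622]
ft_force: [2.0, -0.5, -0.8]
width: 0.0248
finger_force: 40.0
time: 25.23
eef_pos: [0.5153, -0.0901, 0.0961]
tcp_rot: [-3.141, -0.664, 1.622]
ft_force: [1.3, 0.9, -1.0]
width: 0.0252
finger_force: 40.0
time: 25.4
eef_pos: [0.5153, -0.09, 0.0959]
tcp_rot: [-3.141, -0.67, 1.623]
ft_force: [-0.7, 5.8, 4.7]
width: 0.0248
finger_force: 40.0
shift [0.03 0.02 0.02] n 0.010021419186173013 shift in goal axes [0.03 0.02 0.02] rot [-0.03 -0.39  0.01]
j [-0.69  0.46  1.55  0.47  1.62 -0.84] t 25.4 F [-0.7  5.8  4.7] w 0.024794021419410374
```

```bash
python3 -m jog '{"plan":[[0,0,0,-0.3,0,0,1],[0,0,0,-0.3,0,0,1],[0,0,0,0,0,0,1],[0,0,0,0,0,0,1]]}'
python3 -m jog '{"plan":[[0,0,0,0.3,0,0,1],[0,0,0,0.3,0,0,1],[0,0,0,0.3,0,0,1],[0,0,0,0,0,0,1]]}'
python3 -m jog '{"plan":[[0,0,0,0.3,0,0,1],[0,0,0,0,0,0,1]]}'
```

```text
time: 25.73
eef_pos: [0.5152, -0.0896, 0.0957]
tcp_rot: [3.141, -0.681, 1.627]
ft_force: [-0.3, 15.1, 14.6]
width: 0.0253
finger_force: 40.0
time: 26.07
eef_pos: [0.5155, -0.0904, 0.0963]
tcp_rot: [3.142, -0.662, 1.623]
ft_force: [0.1, 1.1, -0.7]
width: 0.0253
finger_force: 40.0
time: 26.23
eef_pos: [0.5154, -0.0887, 0.0978]
tcp_rot: [-3.141, -0.661, 1.622]
ft_force: [1.0, -1.3, -2.3]
width: 0.0249
finger_force: 40.0
```

```bash
python3 -m jog '{"plan":[[0,0,0,0.2,0,0,1],[0,0,0,0,0,0,1]]}'
python3 -m jog '{"plan":[[0,0,0,0.2,0,0,1],[0,0,0,0,0,0,1]]}'
```

```text
time: 26.4
eef_pos: [0.5152, -0.0872, 0.0988]
tcp_rot: [-3.141, -0.661, 1.621]
ft_force: [0.4, -2.7, -4.7]
width: 0.0251
finger_force: 40.0
time: 26.57
eef_pos: [0.5149, -0.0848, 0.1004]
tcp_rot: [-3.141, -0.663, 1.621]
ft_force: [-0.1, -2.1, -4.8]
width: 0.0249
finger_force: 40.0
```

```bash
python3 chk.py | grep -E "side|top"
python3 - <<'E'
from m import *
c=cam('side'); cv2.imwrite('pics/s7.png',cv2.resize(c['pixels'][180:280,320:430,::-1],(660,600),interpolation=cv2.INTER_CUBIC))
E
```

```text
side (array([ 521.4, -210.7]), array([118.7, 138.9]), 2.06) 1131 topz [0.0208 0.0226 0.0246]
top (array([ 516.6, -166.2]), array([112. ,  35.8]), 2.61) 94 topz [0.0202 0.0235 0.028 ]
```

View pics/s7.png

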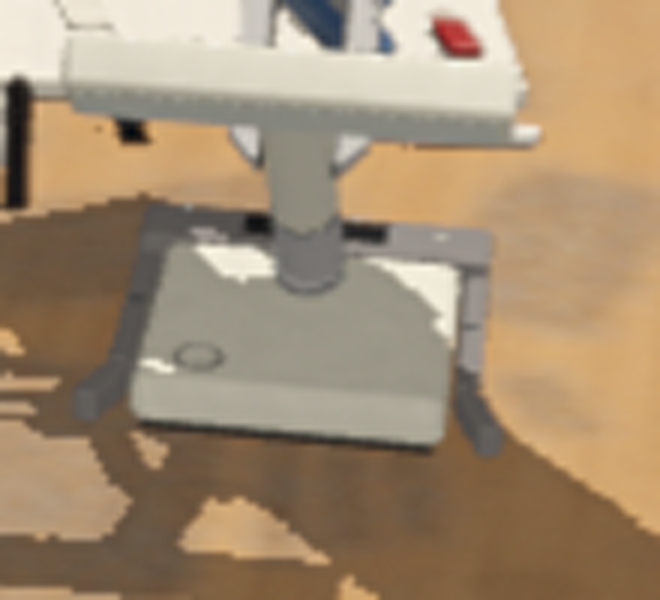

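```bash
python3 -m jog '{"plan":[[0,0,0,-0.35,0,0,1],[0,0,0,-0.35,0,0,1],[0,0,0,0,0,0,1]]}'
python3 -m jog '{"plan":[[0,0,0,-0.24,0,-0.18,1],[0,0,0,0,0,0,1],[0,0,0,0,0,0,1]]}'
python3 -m jog '{"plan":[[0,0,0,-0.24,0,-0.18,1],[0,0,0,0,0,0,1],[0,0,0,0,0,0,1]]}'
python3 to.py .5154 -.0896 .096 180 -38 93
```

```text
time: 27.17
eef_pos: [0.5152, -0.087, 0.0981]
tcp_rot: [-3.142, -0.672, 1.624]
ft_force: [0.6, 5.7, 2.4]
width: 0.025
finger_force: 40.0
time: 27.42
eef_pos: [0.5154, -0.0896, 0.0984]
tcp_rot: [3.141, -0.672, 1.625]
ft_force: [-0.6, 6.8, 2.6]
width: 0.025
finger_force: 40.0
time: 27.67
eef_pos: [0.5154, -0.0918, 0.0987]
tcp_rot: [3.141, -0.673, 1.625]
ft_force: [-0.4, 8.7, 3.9]
width: 0.025
finger_force: 40.0
shift [0.01 0.01 0.35] n 0.08486166524479194 shift in goal axes [0.01 0.01 0.35] rot [-0.06 -0.58  0.09]
j [-0.7   0.46  1.54  0.47  1.63 -0.84] t 27.6667 F [-0.4  8.7  3.9] w 0.024999765874350172
```

```bash
python3 -m jog '{"plan":[[0,0,0,0,0,0.3,1],[0,0,0,0,0,0,1],[0,0,0,0,0,0,1]]}'
python3 -m jog '{"plan":[[0,0,0,-0.3,0,0,1],[0,0,0,0,0,0,1],[0,0,0,0,0,0,1]]}'
python3 -m jog '{"plan":[[0,0,0,-0.3,0,-0.1,1],[0,0,0,0,0,0,1],[0,0,0,0,0,0,1]]}'
python3 to.py .5154 -.0896 .096 180 -38 93
python3 chk.py | grep -E "side"
```

```text
time: 27.92
eef_pos: [0.5154, -0.0901, 0.0965]
tcp_rot: [3.141, -0.673, 1.625]
ft_force: [-0.9, 7.6, 5.2]
width: 0.0253
finger_force: 40.0
time: 28.17
eef_pos: [0.5153, -0.0899, 0.0964]
tcp_rot: [3.141, -0.679, 1.627]
ft_force: [-1.4, 12.7, 10.2]
width: 0.0249
finger_force: 40.0
time: 28.42
eef_pos: [0.5151, -0.0903, 0.0968]
tcp_rot: [3.142, -0.685, 1.628]
ft_force: [-2.4, 17.6, 13.8]
width: 0.0249
finger_force: 40.0
shift [0.   0.04 0.11] n 0.02749641989695647 shift in goal axes [0.   0.04 0.11] rot [-0.17 -1.24  0.22]
j [-0.7   0.47  1.54  0.48  1.64 -0.85] t 28.4167 F [-2.4 17.6 13.8] w 0.02491921987336547
side (array([ 521.6, -215. ]), array([118.8, 130.7]), 4.03) 1112 topz [0.0207 0.0227 0.0245]
```

```bash
python3 -m jog '{"plan":[[0,0,0,0.4,0,0,1],[0,0,0,0.3,0,0.1,1],[0,0,0,0,0,0,1],[0,0,0,0,0,0,1]]}'
python3 -m jog '{"plan":[[0,0,0,0,0,0,0.85],[0,0,0,0,0,0,0.7],[0,0,0,0,0,0,0.5],[0,0,0,0,0,0,0.3],[0,0,0,0,0,0,0.3],[0,0,0,0,0,0,0.3]]}'
```

```text
time: 29.05
eef_pos: [0.5155, -0.0905, 0.0966]
tcp_rot: [3.141, -0.67, 1.625]
ft_force: [-1.2, 6.6, 4.6]
width: 0.0251
finger_force: 40.0
time: 29.55
eef_pos: [0.5158, -0.094, 0.0945]
tcp_rot: [3.141, -0.663, 1.622]
ft_force: [0.6, -0.3, -0.3]
width: 0.0512
finger_force: 0.0
```

```bash
python3 -m jog '{"plan":[[0,0,0,0,0,-1,0.3],[0,0,0,0,0,-2,0.3],[0,0,0,0,0,-3,0.3],[0,0,0,0,0,-3,0.3],[0,0,0,0,0,-3,0.3],[0,0,0,0,0,-3,0.3],[0,0,0,0,0,0,0.3],[0,0,0,0,0,0,0.3],[0,0,0,0,0,0,0.3]]}'
python3 chk.py | grep -E "side|top"
cat > fin.py <<'E'
from m import *
c38,s38=np.cos(np.radians(38)),np.sin(np.radians(38)); a=np.radians(93); u=np.array([np.cos(a),np.sin(a)]); v=np.array([-u[1],u[0]])
for n in('side','top'):
  c=cam(n); r=regions_of('lamp_arm',n); P=cloud(c,r[0]['mask'])
  d=P[:,:2]-[.522,-.216]; s,t=d@u,d@v
  X=(s+.012)*c38+(P[:,2]-.046)*s38; Z=-(s+.012)*s38+(P[:,2]-.046)*c38
  for x in np.arange(0,.26,.02):
    k=(abs(X-x)<.01)&(abs(Z)<.05)
    if k.sum()>3: print(n,round(x,2),k.sum(),'Y',np.percentile(t[k],[2,98]).round(4),'Z',np.percentile(Z[k],[2,98]).round(4))
  k=abs(Z)<.03; print('Xmax',np.percentile(X[k],99.5).round(4),r[0]['p'])
  if n=='top': cv2.imwrite('pics/t9.png',cv2.resize(c['pixels'][220:320,260:460,::-1],(800,400),interpolation=cv2.INTER_CUBIC))
E
python3 fin.py
```

```text
time: 30.3
eef_pos: [0.52, -0.1854, 0.212]
tcp_rot: [-3.14, -0.664, 1.621]
ft_force: [0.1, 1.2, -1.0]
width: 0.0659
finger_force: 0.0
side (array([ 521.1, -215.8]), array([118. , 134.4]), 3.87) 1115 topz [0.0208 0.0227 0.0244]
top (array([ 520.3, -217.9]), array([117.8, 130.4]), 0.95) 1008 topz [0.0203 0.024  0.0272]
side 0.0 15 Y [-0.012   0.0116] Z [-0.0105 -0.0006]
side 0.02 18 Y [-0.0099  0.0126] Z [-0.0117 -0.0036]
side 0.04 19 Y [-0.009   0.0129] Z [-0.013  -0.0045]
side 0.06 14 Y [-0.0084  0.0125] Z [-0.0144 -0.0051]
side 0.08 21 Y [-0.0101  0.0134] Z [-0.015  -0.0037]
side 0.1 22 Y [-0.0092  0.0135] Z [-0.0159 -0.0025]
side 0.12 21 Y [-0.0085  0.0123] Z [-0.0174 -0.009 ]
side 0.14 19 Y [-0.0103  0.0117] Z [-0.0185 -0.0093]
side 0.16 22 Y [-0.0091  0.0127] Z [-0.0196 -0.0099]
side 0.18 21 Y [-0.0092  0.0106] Z [-0.0209 -0.0148]
side 0.2 33 Y [-0.0653  0.0373] Z [-0.0233 -0.0194]
side 0.22 137 Y [-0.0696  0.0689] Z [-0.0243 -0.0204]
side 0.24 772 Y [-0.07    0.0713] Z [-0.0239 -0.004 ]
Xmax 0.2426 0.85
top 0.0 19 Y [-0.01   0.013] Z [0.0051 0.0168]
top 0.02 34 Y [-0.0077  0.0132] Z [0.0048 0.0181]
top 0.04 48 Y [-0.0095  0.0131] Z [0.0013 0.0162]
top 0.06 48 Y [-0.009   0.0132] Z [0.0021 0.0161]
top 0.08 48 Y [-0.009   0.0135] Z [0.0023 0.0127]
top 0.1 63 Y [-0.0118  0.0135] Z [-0.0032  0.0134]
top 0.12 52 Y [-0.0114  0.0137] Z [-0.0035  0.0118]
top 0.14 62 Y [-0.0111  0.0134] Z [-0.0057  0.0103]
top 0.16 60 Y [-0.0105  0.0136] Z [-0.007  0.01 ]
top 0.18 56 Y [-0.0104  0.0136] Z [-0.009   0.0086]
top 0.2 101 Y [-0.0686  0.0643] Z [-0.0087  0.0074]
top 0.22 357 Y [-0.0706  0.0722] Z [-0.0085  0.0027]
top 0.24 402 Y [-0.0703  0.0716] Z [-0.0212  0.0009]
Xmax 0.2439 0.57
```

```bash
python3 -c "
from rig import *
print(finish_job())"
```

```text
the job is handed in; nothing more can be done
None
```

The job is handed in at about 30 s of the 64 s: the base stands home in the dock, and the arm is seated on the stub with its button latched, judged by a pull test rather than seen. That pull dragged the base about 4 mm out of the dock, so I pushed it back to the same hard stop (about 18 N) before letting go.

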